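# Release the swing bolt of a lint strainer

### The job

Release the lid of the lint strainer: unscrew the brass wing nut, leaving it on the bolt and short of the end of its thread, until its washer clears the lips of the yellow slotted lug. Then swing the eyebolt gently out of the slot, never forcing it against the lips, and lay it down and outwards until it lies nearly level. Then let go, and leave the other things on the bench where they are.

Things in the scene. Friction and masses are not known exactly. Their poses are not given: they have to be found in the camera images.
- strainer: Fixed lint strainer: steel pot 150 mm wide, blue lid 176 mm wide, grey foot plate 210 x 170 mm. Origin: centre of its underside, on the bench; z up. Its own +x points from the pot's axis to the yellow slotted lug and is the direction in which the bolt swings out. Pipe stubs with blue flanges reach 122 mm to both sides (own +y, -y), up to 94 mm high.
- lid: Blue lid, fixed; origin and axes as strainer. Flat top at 134 mm (139 on a low middle disc) above the bench. Yellow lug at its rim: two prongs, 36 mm wide over all, top at 140 mm, with a 10 mm slot open to +x. The outer 4 mm of the prongs (x = 111.5 to 115.5 mm) carry a lip, raised to 142.6 mm, that keeps the washer in.
- eyebolt: Steel eyebolt, shank 8 mm thick. Origin: its pivot, at x = 100 mm, y = 0, z = 65 mm in the strainer's frame; z along the bolt to its threaded end, 114 mm away. It stands upright in the slot at the start and swings only towards the strainer's +x, about its own y, to a stop 1.55 rad from upright (level). Stiff pivot (0.15 N m, some 2 N at the nut): it stays where it is left.
- wing_nut: Brass wing nut on a steel washer 22 mm wide, 6 mm high, which rises with it. Origin: on the bolt's axis, underside of the washer; z along the bolt. Hard down it is 75 mm from the pivot; at the start 0 to 2.5 mm higher. Wings: one plate, 46 mm along its own x, 10 mm thick along y (pinch it across this), 10 to 34 mm above the origin (middle 28 mm).
- thread_end (a point): Point on the bolt's axis 80.5 mm from the pivot: as high as the nut's origin can go (5.5 mm above hard down; stay short of it). Right-hand thread: anticlockwise from above loosens, 6 mm a turn, 0.14 N m. From about 4 mm above hard down the washer clears the lip; lower, it catches within the first 15 mm of swing and wedges: the lip then bears several times the pull. Turn more, do not pull harder.
- gasket: Spare black rubber gasket, ring 120 mm wide, 6 mm high, flat on the bench near the pot. Leave alone. Origin: centre of its underside.
- lint_brush: Small brush lying on the bench near the pot. Leave alone. Origin: middle of its length, underside.
- spanner: Steel spanner lying on the bench. Leave alone. Origin: middle of its length, underside.
- basket: Open steel strainer basket, 110 mm wide, 100 mm high. Leave alone. Origin: centre of its underside.
- spray: Amber bottle, 64 mm wide, 150 mm high. Leave alone. Origin: centre of its underside.
- tin: White can with red cap, 68 mm wide, 130 mm high. Leave alone. Origin: centre of its underside.
- mug: White mug, 80 mm wide, 90 mm high. Leave alone. Origin: centre of its underside.

How it is judged:
On the way, in this order (a step that is already met when the one before it is completed fails the run):
1. the nut has been backed off at least 3 mm from hard down, the bolt still standing in the slot (z of wing_nut in the frame of eyebolt above 0.078 m and angle between eyebolt's own z axis and vertical below 0.15 rad), for 0.1 s.
2. the bolt has come out of the lug: swung out more than 0.5 rad (angle between eyebolt's own z axis and vertical above 0.5 rad), for 0.1 s.
At the end, for the whole second after the job is handed in: The eyebolt is swung out of the lug and lies more than 1.0 rad from upright (level is 1.55), at rest and released, with the nut still on it, no more than 5.3 mm above its hard-down place (angle between eyebolt's own z axis and vertical above 1 rad and angular speed of eyebolt below 0.1 rad/s and z of wing_nut in the frame of eyebolt below 0.0803 m); the robot touches nothing.
It fails at once if the washer or bolt is forced against the lug with more than 60 N (contact force between eyebolt and lid above 60 N).
It fails at once if the nut is run up to the end of its thread (over 5.3 mm above hard down) (z of wing_nut in the frame of eyebolt above 0.0803 m).
It fails at once if the robot presses on the strainer's lid with more than 25 N (contact force between any of the fingers, the arm and lid above 25 N).
It fails at once if something else on the bench is moved by more than 30 mm (distance of any of gasket, lint_brush, spanner, basket, spray, tin, mug from where it was at the start of the episode above 0.03 m).
It also fails if it takes over 72 s, if anything falls off the work surface, if the arm or the gripper's body presses on something with over 40 N, if the wrist force passes 120 N, or if a joint passes its speed limit or range.

### The arm

A 7-joint arm with a two-finger parallel gripper is mounted at the origin on the work surface. World frame = base frame: x ahead of the robot, y to its left, z up, the work surface at z = 0. Lengths are in m, angles in rad, forces in N, time in s.
With the tool pointing down it reaches from about 0.425 to 1.025 m from the base axis. Payload 9.4 kg.
Tool frame: the origin (TCP) lies at the very end of the fingers, on their centre line; the grasp point (between the pads) lies r.pinch_z behind it (r.pinch_z is the distance from the TCP to the grasp point, in m); z points along the fingers, y is the line along which they close (so a half turn about z gives the same grasp; the last joint's range is limited). The gripper opens to 85 mm and grips with 20 to 120 N. Pads are 22 mm wide; open, the fingers measure 114 mm over their backs; the gripper's body (76 mm by 85 mm) begins 54 mm behind the grasp point. The pads swing forward as they close: fully open they stand 13 mm farther back than shut.
Start: joints at [-1.223, 0.599, -0.003, 1.599, 0.002, 0.943, -0.08], TCP at [0.299, 0.661, 0.231] pointing down, gripper open.
Joint ranges: [-2.57, 2.57], [-0.35, 1.97], [-1.29, 1.29], [0.11, 2.56], [-1.05, 4.19], [0.11, 1.86], [-2.63, 2.63]. Speed limits (rad/s): [2.22, 2.22, 3.01, 3.01, 3.14, 3.14, 3.14].

### API

Orientations are given as a unit quaternion [w, x, y, z].
In Python, from plant import status, imaging, r gives the robot as it stands. The module is installed in compiled form; this text tells all that it offers.
- The arm moves only by the tool jog_arm, never from a script. Its argument "series" is a list that holds one entry, the list of rows, each a list of 7 numbers: the shift along the tool's x, y, z in m, then the turn, a rotation vector about the tool's x, y, z in rad, then the gripper's target within -1 to 1 (fully open at 1, half-way at 0, shut at -1). In form: [[[dx, dy, dz, wx, wy, wz, jaw], ...]]. A call has 1 to 12 rows; each row shifts and turns the commanded pose from where the row before left it, along the tool's axes as they then stand; what a row does not reach is not made up. A row lasts 1/10 s, in which the tool goes at most 50 mm and 8.59 degrees, less where a joint would pass 70% of its speed; a pose out of reach is approached as far as the arm can. A call is refused whole if a number of a shift passes 0.05 or a number of a turn 0.15, either way. A call with a gripper value outside its range is refused whole. The fingers move at their own pace and stop on an object; the grip force is fixed at half the most. Time passes only in rows, so rows that do not move let the fingers close. It gives the time, the measured TCP pose, the force, the opening and the grip force at its end, in the units of the state.
- status.get_obs(): the state, without advancing time (a new reading comes with each control period).
- imaging.get_image(name): name is "side" or "top"; returns a dict with "img" (480x640x3 uint8, blue, green, red), "range_z" (480x640 float32, m along the optical axis (not along the pixel's ray), 0 where there is no reading), "camera_matrix" (3x3 intrinsics, pixels), "R" (3x3) and "t" (3): a world point X has camera coordinates R X + t. Camera axes: x right, y down, z forward; pixel columns grow to the right and rows downward; lengths in m; the calibration is good to about 2 mm. A picture is of the moment at which its call begins.
- r.hand_in(): hands the job in; it is judged then, once.
The state is a dict: "time_s": time; "qpos": joint angles; "joint_vel": joint speeds; "tau": joint torques, N m; "eef_pos": TCP position; "eef_rot": TCP orientation; "ft_force": force on the tool from outside, world axes, zero at the start; "moment": the same for the moment, N m; "width": opening from 0.0 (shut) to 1.0 (fully open); "grip_force": force on a finger pad.
Only numpy, scipy, OpenCV 4.12 (cv2) and the standard library are available. Lean on these libraries where they do the work, as an engineer would, in place of code of your own. Each camera call takes 0.05 s, during which the arm holds its last target. There are 200 camera calls.

## Working session

There is one attempt and no reset: what is moved stays moved. The work goes in short steps, Python scripts to look and compute and a tool call to move; the robot and the scene stay as the last step left them, time stands still between calls to the robot, and variables do not carry over. Pictures are saved under pics/ and viewed, at most 10 in all, crops included, and the job is handed in when it is done.

Besides the shell and the picture viewer there is one more tool, called after "Call:" in YAML: its name, and indented under it one key for each argument. jog_arm: Moves the arm, as the interface text tells. Its arguments: {"type":"object","properties":{"series":{"type":"array","items":{"type":"array","items":{"type":"array","items":{"type":"number"}}}}},"required":["series"]}

```bash
mkdir -p pics; cat > h.py <<'E'
import numpy as np, cv2
from plant import status, imaging, r
from scipy.spatial.transform import Rotation as Ro
def world(d):
    K=d["camera_matrix"];z=d["range_z"];v,u=np.mgrid[:480,:640]
    p=np.stack([(u-K[0,2])/K[0,0]*z,(v-K[1,2])/K[1,1]*z,z],-1)
    return (p-np.array(d["t"]))@np.array(d["R"])
def st():
    o=status.get_obs();q=o["eef_rot"];R=Ro.from_quat([q[1],q[2],q[3],q[0]]).as_matrix()
    return o,np.array(o["eef_pos"]),R
E
python3 - <<'E'
from h import *
for n in ("top","side"):
    d=imaging.get_image(n); cv2.imwrite(f"pics/{n}0.png",d["img"]); W=world(d)
    print(n,"cam at",-np.array(d["R"]).T@d["t"],d["camera_matrix"][0,0])
    hsv=cv2.cvtColor(d["img"],cv2.COLOR_BGR2HSV);ok=d["range_z"]>0
    for c,lo,hi in (("yel",(20,120,80),(35,255,255)),("blue",(95,100,40),(130,255,255))):
        m=(cv2.inRange(hsv,lo,hi)>0)&ok
        nn,l,s,ce=cv2.connectedComponentsWithStats(m.astype(np.uint8))
        for i in range(1,nn):
            if s[i,4]>30: p=W[l==i];print(c,s[i],np.median(p,0).round(3),p.min(0).round(3),p.max(0).round(3))
o,p,R=st();print(o);print(R.round(3),r.pinch_z)
E
```

```text
top cam at [0.34734315 0.01622688 1.44477974] 569.9340791741273
yel [205 155   7   8  43] [0.733 0.306 0.007] [0.723 0.297 0.001] [0.744 0.314 0.013]
yel [320 202   7  14  48] [0.574 0.011 0.141] [ 0.563  0.002 -0.003] [0.619 0.015 0.158]
yel [307 205  10  11  51] [0.571 0.036 0.143] [ 0.556  0.025 -0.001] [0.612 0.046 0.181]
blue [ 550  135   51  108 3040] [ 0.604 -0.573  0.182] [ 0.512 -0.682 -0.004] [ 0.797 -0.532  0.236]
blue [172 142  13  13  68] [0.761 0.385 0.007] [0.745 0.368 0.   ] [0.779 0.401 0.014]
blue [212 157   7   7  36] [0.729 0.287 0.006] [0.721 0.279 0.002] [0.737 0.296 0.011]
blue [562 172   7  36 172] [ 0.628 -0.572  0.1  ] [ 0.587 -0.576  0.082] [ 0.676 -0.539  0.162]
blue [552 177   7  35 143] [ 0.629 -0.573  0.041] [ 0.588 -0.575  0.026] [ 0.677 -0.542  0.101]
blue [ 299  210   76   76 4431] [ 0.486 -0.024  0.135] [ 0.401 -0.113 -0.007] [0.595 0.069 0.148]
blue [370 216  16  25 137] [ 0.542 -0.127  0.086] [ 0.513 -0.148 -0.002] [ 0.575 -0.107  0.099]
blue [286 261  16  25 110] [0.431 0.079 0.088] [0.403 0.061 0.067] [0.462 0.098 0.1  ]
blue [ 572  312   60   8
[... 894 characters left out ...]
  0.0017955 ,
        0.94287775, -0.07981891]), 'joint_vel': array([ 0.00027609, -0.00300246,  0.00118296,  0.00066674,  0.00015009,
        0.00028087,  0.00129838]), 'tau': array([ 4.38576491e-03, -7.77986383e+01,  1.56928629e+00, -2.58626533e+01,
        1.25554693e-02,  5.50802535e-03, -5.99385885e-06]), 'eef_pos': array([0.29865946, 0.66016183, 0.23049466]), 'eef_rot': array([-8.32790919e-05,  2.10805330e-01,  9.77527812e-01, -6.94150674e-04]), 'ft_force': array([-0.54093824, -0.10193028, -0.28723035]), 'moment': array([-0.0693247 , -0.00468223,  0.02113861]), 'grip_force': 0.0, 'width': 0.9963871431385926}
[[-0.911  0.412 -0.   ]
 [ 0.412  0.911 -0.001]
 [-0.    -0.001 -1.   ]] 0.0187
```

View pics/top0.png

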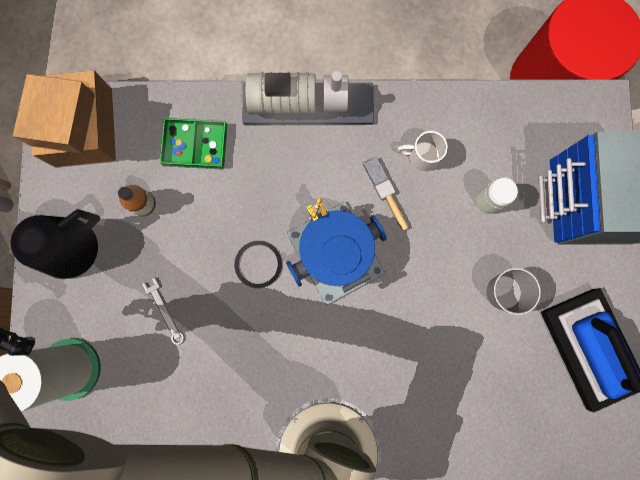

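View pics/side0.png

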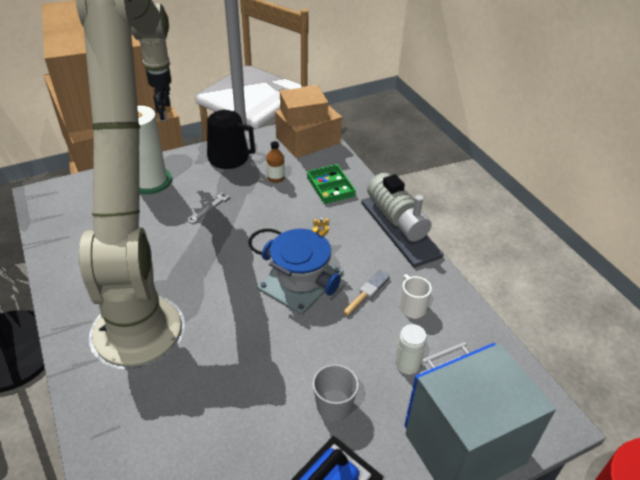

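The top view shows the strainer lid at pixel (337,247) and the lug and nut at (317,210). The gasket is at (258,264) and the brush at (385,193). The side view shows the nut at (321,227). I need the wing angle next, so I'll zoom in.

```bash
python3 - <<'E'
from h import *
out=[]
for n,(u,v) in (("top",(316,210)),("side",(321,228))):
    d=imaging.get_image(n); W=world(d)
    c=d["img"][v-20:v+20,u-20:u+20]; out.append(cv2.resize(c,(400,400),interpolation=cv2.INTER_CUBIC))
    m=(np.hypot(W[...,0]-.574,W[...,1]-.023)<.04)&(W[...,2]>.152)&(W[...,2]<.2)
    P=W[m]; c=np.median(P[:,:2],0); w,V=np.linalg.eigh(np.cov(P[:,:2].T))
    print(n,len(P),P.mean(0).round(4),np.sqrt(w).round(4),V[:,1],np.degrees(np.arctan2(V[1,1],V[0,1])),P.max(0),P.min(0))
    hsv=cv2.cvtColor(d["img"],cv2.COLOR_BGR2HSV)
    # lid ellipse fit centre cast to z=.134
    b=cv2.inRange(hsv,(95,100,40),(130,255,255)); cs=max(cv2.findContours(b[200:300,250:380].copy(),0,2)[0],key=cv2.contourArea)
    e=cv2.fitEllipse(cv2.convexHull(cs)); px=np.array([e[0][0]+250,e[0][1]+200,1])
    R=np.array(d["R"]);C=-R.T@d["t"];ray=R.T@np.linalg.solve(d["camera_matrix"],px)
    print("lid",C+ray*(.134-C[2])/ray[2],e)
cv2.imwrite("pics/z1.png",np.hstack(out))
E
```

```text
top 96 [0.5737 0.0244 0.1722] [0.0031 0.0131] [-0.94624447  0.32345231] 161.12816488417582 [0.59671568 0.03369367 0.18309711] [0.55318715 0.01544587 0.15232324]
lid [ 0.48682755 -0.02315342  0.134     ] ((86.74315643310547, 47.68103790283203), (75.23336791992188, 75.52914428710938), 107.80377197265625)
side 106 [0.5761 0.0232 0.1681] [0.0041 0.0126] [-0.94392008  0.33017401] 160.72066258630738 [0.59760324 0.03484812 0.1843128 ] [0.55299802 0.00891525 0.1520143 ]
lid [ 0.47551234 -0.02721623  0.134     ] ((46.7327995300293, 51.2169189453125), (44.49135208129883, 68.31224822998047), 87.11134338378906)
```

View pics/z1.png

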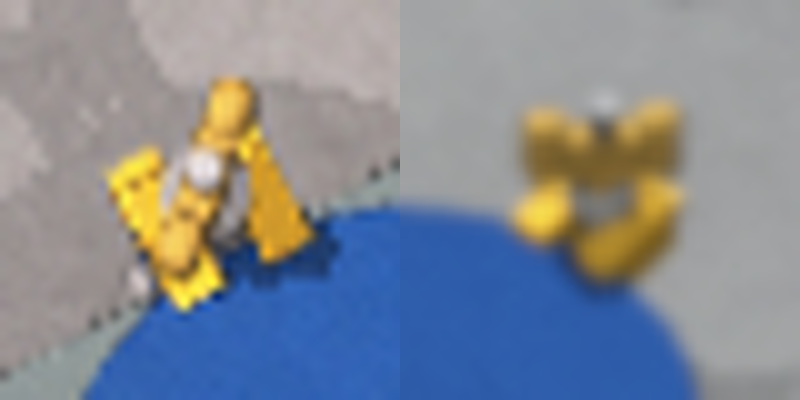

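The zoom shows the wing's long axis at about -19° in the world frame (in the left panel from (180,245) to (230,100)), with the bolt tip at (205,168). The bolt is at about (0.5745, 0.024) and the strainer's +x at about 28.3°. I'm setting out now.

Call:
jog_arm:
  series:
    - [[-0.032, -0.029, -0.002, 0, 0, 0, -1], [-0.032, -0.029, -0.002, 0, 0, 0, -1], [-0.032, -0.029, -0.002, 0, 0, 0, -1], [-0.032, -0.029, -0.002, 0, 0, 0, -1], [-0.032, -0.029, -0.002, 0, 0, 0, -1], [-0.032, -0.029, -0.002, 0, 0, 0, -1], [-0.032, -0.029, -0.002, 0, 0, 0, -1], [-0.032, -0.029, -0.002, 0, 0, 0, -1], [-0.032, -0.029, -0.002, 0, 0, 0, -1], [-0.032, -0.029, -0.002, 0, 0, 0, -1], [-0.032, -0.029, 0, 0, 0, 0, -1], [-0.032, -0.029, 0, 0, 0, 0, -1]]

```text
time_s: 1.4
eef_pos: [0.5057, 0.1836, 0.2515]
eef_rot: [0.0, 0.211, 0.978, 0.0]
ft_force: [0.3, -0.4, 0.5]
width: -0.001
grip_force: 0.0
```

Call:
jog_arm:
  series:
    - [[-0.032, -0.029, 0, 0, 0, 0, -1], [-0.032, -0.029, 0, 0, 0, 0, -1], [-0.032, -0.029, 0, 0, 0, 0, -1], [-0.032, -0.029, 0, 0, 0, 0, -1], [0, 0, 0, 0, 0, 0.14, -1], [0, 0, 0, 0, 0, 0.14, -1], [0, 0, 0, 0, 0, 0.14, -1], [0, 0, 0, 0, 0, 0.14, -1], [0, 0, 0, 0, 0, 0.14, -1], [0, 0, 0, 0, 0, 0.14, -1], [0, 0, 0, 0, 0, 0.14, -1], [0, 0, 0, 0, 0, 0.14, -1]]

```text
time_s: 2.6
eef_pos: [0.574, 0.0268, 0.2513]
eef_rot: [-0.0, 0.7, 0.714, -0.0]
ft_force: [0.2, -0.2, -0.1]
width: 0.002
grip_force: 0.0
```

Call:
jog_arm:
  series:
    - [[0, 0, 0, 0, 0, 0.14, -1], [0, 0, 0, 0, 0, 0.14, -1], [0, 0, 0, 0, 0, 0.14, -1], [0, 0, 0, 0, 0, 0.14, -1], [0, 0, 0, 0, 0, 0.14, -1], [0, 0, 0, 0, 0, 0.14, -1], [0, 0, 0, 0, 0, 0.14, -1], [0, 0, 0, 0, 0, 0.14, -1], [0, 0, 0, 0, 0, 0.14, -1], [0, 0, 0, 0, 0, 0.14, -1], [0, 0, 0, 0, 0, 0.14, -1], [0, 0, 0, 0, 0, 0.14, -1]]

```text
time_s: 3.8
eef_pos: [0.574, 0.0269, 0.2513]
eef_rot: [-0.0, 0.999, -0.044, 0.0]
ft_force: [1.0, 0.5, -0.1]
width: 0.002
grip_force: 0.0
```

```bash
python3 - <<'E'
from h import *
o,p,R=st();print(o["time_s"],p,o["qpos"].round(2),o["ft_force"],o["width"]);print(R.round(3))
d=np.array([.5745,.024,.2])-p;print("tool delta to bolt",(R.T@d).round(4), "y az",np.degrees(np.arctan2(R[1,1],R[0,1])))
E
```

```text
3.8 [0.57400705 0.02694457 0.25128847] [-0.72  0.52  0.86  1.96 -0.5   0.89 -1.25] [ 0.9923722   0.46288371 -0.06599188] 0.001511157821841127
[[ 0.996 -0.089  0.   ]
 [-0.089 -0.996  0.   ]
 [ 0.    -0.    -1.   ]]
tool delta to bolt [0.0008 0.0029 0.0513] y az -95.08464652070394
```

Call:
jog_arm:
  series:
    - [[0.012, 0.0015, 0, 0, 0, 0.12, -1], [0.011, 0.0015, 0, 0, 0, 0.12, -1], [0, 0, 0.02, 0, 0, 0, -1], [0, 0, 0.02, 0, 0, 0, -1], [0, 0, 0.02, 0, 0, 0, -1], [0, 0, 0.006, 0, 0, 0, -1], [0, 0, 0, 0, 0, 0, -1]]

```text
time_s: 4.5
eef_pos: [0.596, 0.0206, 0.1847]
eef_rot: [0.0, 0.987, -0.161, -0.001]
ft_force: [0.7, -0.2, 0.4]
width: -0.003
grip_force: 0.0
```

```bash
python3 - <<'E'
from h import *
o,p,R=st();print(o["time_s"],p,o["qpos"].round(2),o["ft_force"],o["width"])
a=-np.radians(19);w=np.array([np.cos(a),np.sin(a),0]);print("along/perp",(p-[.5745,.024,0])@w,(p-[.5745,.024,0])@np.array([-w[1],w[0],0]),"y az",np.degrees(np.arctan2(R[1,1],R[0,1])))
E
```

```text
4.5 [0.59601472 0.02059514 0.18474009] [-0.66  0.64  0.83  1.98 -0.65  0.82 -1.35] [ 0.6980819  -0.20427351  0.37524153] -0.0031381748893389723
along/perp 0.021451079528500214 0.003785147132083491 y az -108.52690557563284
```

Call:
jog_arm:
  series:
    - [[0, 0.003, 0.004, 0, 0, 0, -1], [0, 0, 0.0035, 0, 0, 0, -1], [0, 0, 0, 0, 0, 0, -1]]

```text
time_s: 4.8
eef_pos: [0.5955, 0.0177, 0.178]
eef_rot: [-0.0, 0.987, -0.161, 0.0]
ft_force: [0.2, 1.3, -0.5]
width: -0.003
grip_force: 0.0
```

Call:
jog_arm:
  series:
    - [[0, 0, 0.0006, 0, 0, 0, -1], [0, 0, 0, 0, 0, 0, -1]]

```text
time_s: 5.0
eef_pos: [0.5956, 0.0178, 0.1774]
eef_rot: [-0.0, 0.987, -0.161, 0.0]
ft_force: [0.1, -0.1, 1.2]
width: 0.001
grip_force: 0.0
```

Call:
jog_arm:
  series:
    - [[0, 0, 0.0006, 0, 0, 0, -1], [0, 0, 0, 0, 0, 0, -1]]

```text
time_s: 5.2
eef_pos: [0.5955, 0.0178, 0.1766]
eef_rot: [-0.0, 0.987, -0.161, 0.0]
ft_force: [0.2, 0.9, -0.3]
width: -0.001
grip_force: 0.0
```

Call:
jog_arm:
  series:
    - [[0, 0, 0.0006, 0, 0, 0, -1], [0, 0, 0, 0, 0, 0, -1]]

```text
time_s: 5.4
eef_pos: [0.5956, 0.0177, 0.1762]
eef_rot: [-0.0, 0.987, -0.161, 0.0]
ft_force: [-0.1, -0.3, 2.5]
width: 0.002
grip_force: 1.5
```

Call:
jog_arm:
  series:
    - [[0, 0, 0.0005, 0, 0, 0, -1], [0, 0, 0, 0, 0, 0, -1]]

```text
time_s: 5.6
eef_pos: [0.5958, 0.0177, 0.176]
eef_rot: [-0.0, 0.987, -0.161, 0.0]
ft_force: [-1.2, 0.9, 6.9]
width: 0.001
grip_force: 3.3
```

Call:
jog_arm:
  series:
    - [[0, 0, 0.0005, 0, 0, 0, -1], [0, 0, 0, 0, 0, 0, -1]]

```text
time_s: 5.8
eef_pos: [0.5961, 0.0178, 0.1758]
eef_rot: [-0.0, 0.987, -0.161, 0.001]
ft_force: [-0.6, 1.6, 9.9]
width: 0.001
grip_force: 4.6
```

Call:
jog_arm:
  series:
    - [[0, 0, -0.008, 0, 0, 0, -1], [-0.011, 0.0005, 0, 0, 0, 0, -1], [-0.011, 0.0005, 0, 0, 0, 0, -1], [0, 0, 0.0035, 0, 0, 0, -1], [0, 0, 0, 0, 0, 0, -1]]

```text
time_s: 6.3
eef_pos: [0.5734, 0.0245, 0.1792]
eef_rot: [-0.0, 0.987, -0.161, -0.001]
ft_force: [-0.0, 0.4, 0.9]
width: 0.002
grip_force: 0.3
```

Call:
jog_arm:
  series:
    - [[0, 0, 0.0006, 0, 0, 0, -1], [0, 0, 0, 0, 0, 0, -1]]

```text
time_s: 6.5
eef_pos: [0.5742, 0.0244, 0.179]
eef_rot: [-0.001, 0.987, -0.161, -0.0]
ft_force: [-3.1, 2.9, 7.7]
width: 0.003
grip_force: 3.6
```

Call:
jog_arm:
  series:
    - [[0, 0, 0.0006, 0, 0, 0, -1], [0, 0, 0, 0, 0, 0, -1]]

```text
time_s: 6.7
eef_pos: [0.5746, 0.0246, 0.1789]
eef_rot: [-0.001, 0.987, -0.161, 0.0]
ft_force: [-3.2, 4.0, 12.6]
width: 0.0
grip_force: 6.0
```

Call:
jog_arm:
  series:
    - [[0, 0, 0.0006, 0, 0, 0, -1], [0, 0, 0, 0, 0, 0, -1]]

```text
time_s: 6.9
eef_pos: [0.575, 0.0247, 0.1787]
eef_rot: [-0.001, 0.987, -0.161, 0.0]
ft_force: [-2.3, 4.6, 16.6]
width: 0.001
grip_force: 8.2
```

Touch results: the bolt tip is at 0.179, as it must be, and the wing top is at 0.1763, so the nut starts at about 2.2 mm. A turn of about 147° brings it to about 4.65 mm. Now I grasp it.

Call:
jog_arm:
  series:
    - [[0.001, 0, -0.02, 0, 0, 0, 0], [0, 0, 0, 0, 0, 0, 0], [0, 0, 0, 0, 0, 0, 0], [0, 0, 0, 0, 0, 0, 0], [0, 0, 0.015, 0, 0, 0, 0], [0, 0, 0.015, 0, 0, 0, 0], [0, 0, 0.014, 0, 0, 0, 0], [0, 0, 0, 0, 0, 0, 0]]

```text
time_s: 7.7
eef_pos: [0.5738, 0.0235, 0.151]
eef_rot: [0.001, 0.987, -0.161, -0.002]
ft_force: [-1.1, -0.5, 0.3]
width: 0.501
grip_force: 0.0
```

Call:
jog_arm:
  series:
    - [[0, 0, 0, 0, 0, 0, -1], [0, 0, 0, 0, 0, 0, -1], [0, 0, 0, 0, 0, 0, -1], [0, 0, 0, 0, 0, 0, -1], [0, 0, 0, 0, 0, 0, -1], [0, 0, 0, 0, 0, 0, -1]]

```text
time_s: 8.3
eef_pos: [0.5761, 0.0264, 0.1542]
eef_rot: [-0.002, 0.987, -0.16, 0.0]
ft_force: [1.5, 8.6, -1.5]
width: 0.098
grip_force: 60.4
```

```bash
python3 - <<'E'
from h import *
o,p,R=st();print(o["time_s"],p,o["qpos"].round(2),o["ft_force"],o["moment"],o["width"]*85,o["grip_force"],"y az",np.degrees(np.arctan2(R[1,1],R[0,1])))
d=imaging.get_image("top");cv2.imwrite("pics/g.png",np.hstack([cv2.resize(d["img"][160:260,250:390],(560,400))]))
E
```

```text
8.3 [0.5761022  0.02640766 0.1541642 ] [-0.65  0.65  0.79  2.05 -0.7   0.73 -1.3 ] [ 1.50558944  8.60296631 -1.46559522] [ 1.77972389 -0.48756887 -0.11325461] 8.361151012172858 60.42917171493173 y az -108.39921362933026
```

Call:
jog_arm:
  series:
    - [[0.001, -0.0035, 0, 0, 0, 0, -1], [0, 0, 0, 0, 0, 0, -1], [0, 0, 0, 0, 0, -0.1, -1], [0, 0, -0.0001, 0, 0, -0.1, -1], [0, 0, -0.0001, 0, 0, -0.1, -1], [0, 0, -0.0001, 0, 0, -0.1, -1], [0, 0, 0, 0, 0, 0, -1]]

```text
time_s: 9.05
eef_pos: [0.577, 0.027, 0.1544]
eef_rot: [-0.001, 0.999, 0.039, -0.0]
ft_force: [-2.7, 4.0, 2.8]
width: 0.104
grip_force: 61.0
```

```bash
cat > s.py <<'E'
from h import *
o,p,R=st();print(o["time_s"],p,o["qpos"].round(2),o["ft_force"].round(1),o["moment"].round(2),o["width"]*85,o["grip_force"],"y az",np.degrees(np.arctan2(R[1,1],R[0,1])),"tilt",R[:,2].round(3))
print("to bolt tool xy",(R.T@(np.array([.5745,.024,.1535])-p)).round(4), "force in tool",(R.T@o["ft_force"]).round(1))
E
python3 s.py
```

```text
9.05 [0.57702118 0.02696748 0.154421  ] [-0.59  0.61  0.67  2.04 -0.6   0.69 -1.01] [-2.7  4.   2.8] [0.66 0.64 0.13] 8.8559483419441 61.00222036242485 y az -85.47733829092779 tilt [-0.     0.002 -1.   ]
to bolt tool xy [-0.0027  0.0028  0.0009] force in tool [-2.4 -4.2 -2.8]
```

Call:
jog_arm:
  series:
    - [[0, 0, -0.0001, 0, 0, -0.14, -1], [0, 0, -0.0001, 0, 0, -0.14, -1], [0, 0, -0.0002, 0, 0, -0.14, -1], [0, 0, -0.0001, 0, 0, -0.14, -1], [0, 0, -0.0001, 0, 0, -0.14, -1], [0, 0, -0.0002, 0, 0, -0.14, -1], [0, 0, 0, 0, 0, 0, -1]]

```text
time_s: 9.75
eef_pos: [0.5771, 0.0271, 0.1552]
eef_rot: [-0.001, 0.896, 0.444, 0.0]
ft_force: [-2.8, 4.9, 4.4]
width: 0.099
grip_force: 61.1
```

```bash
python3 s.py
```

```text
9.75 [0.57712542 0.02708197 0.15517882] [-0.43  0.56  0.43  2.03 -0.38  0.63 -0.4 ] [-2.8  4.9  4.4] [0.9  0.56 0.11] 8.432975393619394 61.12033970654011 y az -37.33482135924102 tilt [ 0.     0.001 -1.   ]
to bolt tool xy [-0.004  -0.0002  0.0017] force in tool [ 2.2 -5.2 -4.4]
```

Call:
jog_arm:
  series:
    - [[0, 0, -0.0002, 0, 0, -0.14, -1], [0, 0, -0.0002, 0, 0, -0.14, -1], [0, 0, -0.0002, 0, 0, -0.14, -1], [0, 0, -0.0002, 0, 0, -0.14, -1], [0, 0, -0.0002, 0, 0, -0.14, -1], [0, 0, -0.0002, 0, 0, -0.14, -1], [0, 0, -0.0001, 0, 0, -0.14, -1], [0, 0, -0.0001, 0, 0, -0.1, -1], [0, 0, 0, 0, 0, 0, -1]]

```text
time_s: 10.65
eef_pos: [0.5771, 0.0273, 0.1562]
eef_rot: [-0.0, 0.541, 0.841, 0.0]
ft_force: [-2.1, 5.5, 1.5]
width: 0.095
grip_force: 60.8
```

```bash
python3 s.py
```

```text
10.65 [0.57711669 0.02725851 0.15624507] [-0.22  0.52  0.11  2.02 -0.1   0.61  0.38] [-2.1  5.5  1.5] [1.23 0.52 0.13] 8.035359405501795 60.84598543122411 y az 24.46477413010311 tilt [-0.     0.001 -1.   ]
to bolt tool xy [-0.0019 -0.0037  0.0027] force in tool [ 5.9  0.3 -1.5]
```

Call:
jog_arm:
  series:
    - [[0, 0, -0.0001, 0, 0, -0.12, -1], [0, 0, -0.0001, 0, 0, -0.1, -1], [0, 0, 0, 0, 0, 0, -1], [0, 0, 0, 0, 0, 0, 0], [0, 0, 0, 0, 0, 0, 0], [0, 0, 0, 0, 0, 0, 0], [0, 0, 0, 0, 0, 0, 0], [0, 0, -0.02, 0, 0, 0, 0], [0, 0, -0.02, 0, 0, 0, -1], [0, 0, 0, 0, 0, 0, -1], [0, 0, 0, 0, 0, 0, -1], [0, 0, 0, 0, 0, 0, -1]]

```text
time_s: 11.85
eef_pos: [0.5768, 0.0264, 0.1957]
eef_rot: [-0.0, 0.446, 0.895, -0.0]
ft_force: [0.4, 0.2, -0.5]
width: -0.001
grip_force: 0.0
```

```bash
python3 s.py; python3 - <<'E'
from h import *
for n in ("top","side"):
    W=world(imaging.get_image(n))
    m=(np.hypot(W[...,0]-.574,W[...,1]-.023)<.035)&(W[...,2]>.152)&(W[...,2]<.185)
    P=W[m];w,V=np.linalg.eigh(np.cov(P[:,:2].T));print(n,len(P),P.mean(0),np.degrees(np.arctan2(V[1,1],V[0,1])))
E
```

```text
11.85 [0.57684418 0.02640457 0.19573186] [-0.18  0.47  0.05  1.98 -0.04  0.7   0.54] [ 0.4  0.2 -0.5] [ 0.02 -0.01 -0.01] -0.12356587042952878 0.0 y az 37.006084074631865 tilt [-0.001 -0.    -1.   ]
to bolt tool xy [-0.0005 -0.0033  0.0422] force in tool [-0.1  0.5  0.5]
top 0 [nan nan nan] nan
side 115 [0.57621346 0.02384697 0.16832454] 126.79723372931444
  avg = a.mean(axis, **keepdims_kw)
  ret = um.true_divide(
<stdin>:5: RuntimeWarning: Degrees of freedom <= 0 for slice
  c *= np.true_divide(1, fact)
  c *= np.true_divide(1, fact)
<stdin>:5: RuntimeWarning: Mean of empty slice.
```

Call:
jog_arm:
  series:
    - [[0.011, -0.001, 0, 0, 0, 0, -1], [0.011, -0.001, 0, 0, 0, 0, -1], [0, 0, 0.0155, 0, 0, 0, -1], [0, 0, 0, 0, 0, 0, -1]]

```text
time_s: 12.35
eef_pos: [0.5607, 0.0439, 0.1796]
eef_rot: [-0.001, 0.445, 0.895, -0.001]
ft_force: [0.1, -0.1, -0.2]
width: -0.0
grip_force: 0.0
```

Call:
jog_arm:
  series:
    - [[0, 0, 0.0006, 0, 0, 0, -1], [0, 0, 0, 0, 0, 0, -1]]

```text
time_s: 12.55
eef_pos: [0.5625, 0.043, 0.1806]
eef_rot: [0.0, 0.446, 0.895, 0.0]
ft_force: [0.2, 0.2, 0.2]
width: 0.0
grip_force: 0.0
```

Call:
jog_arm:
  series:
    - [[0, 0, 0.0006, 0, 0, 0, -1], [0, 0, 0, 0, 0, 0, -1]]

```text
time_s: 12.75
eef_pos: [0.5625, 0.0428, 0.18]
eef_rot: [0.0, 0.446, 0.895, 0.0]
ft_force: [0.7, 0.4, -0.4]
width: -0.003
grip_force: 0.0
```

Call:
jog_arm:
  series:
    - [[0, 0, 0.0006, 0, 0, 0, -1], [0, 0, 0, 0, 0, 0, -1]]

```text
time_s: 12.95
eef_pos: [0.5624, 0.0428, 0.1791]
eef_rot: [0.0, 0.446, 0.895, 0.0]
ft_force: [0.7, -0.4, -0.2]
width: 0.002
grip_force: 0.0
```

Call:
jog_arm:
  series:
    - [[0, 0, 0.0004, 0, 0, 0, -1], [0, 0, 0, 0, 0, 0, -1]]

```text
time_s: 13.15
eef_pos: [0.5625, 0.0428, 0.1788]
eef_rot: [0.0, 0.446, 0.895, 0.0]
ft_force: [-0.3, -0.3, 1.3]
width: 0.001
grip_force: 0.6
```

Call:
jog_arm:
  series:
    - [[0, 0, 0.0004, 0, 0, 0, -1], [0, 0, 0, 0, 0, 0, -1]]

```text
time_s: 13.35
eef_pos: [0.5625, 0.0429, 0.1786]
eef_rot: [0.0, 0.446, 0.895, 0.0]
ft_force: [-2.0, -0.2, 5.2]
width: -0.001
grip_force: 2.3
```

Call:
jog_arm:
  series:
    - [[0, 0, 0.0004, 0, 0, 0, -1], [0, 0, 0, 0, 0, 0, -1]]

```text
time_s: 13.55
eef_pos: [0.5626, 0.043, 0.1785]
eef_rot: [0.0, 0.446, 0.895, 0.0]
ft_force: [-1.3, 0.8, 6.5]
width: 0.0
grip_force: 3.7
```

The wing top is now at 0.1787, so the nut is at about 4.65 mm and clear of the lip. I'll move behind the nut with closed fingers, aligned with the swing direction.

Call:
jog_arm:
  series:
    - [[0, 0, -0.02, 0, 0, 0, -1], [0, 0, 0, 0, 0, 0.148, -1], [-0.011, -0.014, 0, 0, 0, 0, -1], [-0.011, -0.014, 0, 0, 0, 0, -1], [0, 0, 0, 0, 0, 0, -1]]

```text
time_s: 14.05
eef_pos: [0.5464, 0.0063, 0.1976]
eef_rot: [-0.0, 0.512, 0.859, -0.001]
ft_force: [0.1, -0.9, -0.5]
width: 0.002
grip_force: 0.0
```

```bash
cat > t.py <<'E'
from h import *
o,p,R=st();a=np.radians(28.3);e=np.array([np.cos(a),np.sin(a),0]);n=np.array([-e[1],e[0],0]);d=p-[.5745,.024,0]
print(o["time_s"],"rel pivot along x, y, z:",(d@e).round(4),(d@n).round(4),p[2].round(4),"F",(o["ft_force"]@e).round(1),(o["ft_force"]@n).round(1),o["ft_force"][2].round(1),"y az",np.degrees(np.arctan2(R[1,1],R[0,1])).round(1),o["qpos"].round(2))
E
python3 t.py
```

```text
14.05 rel pivot along x, y, z: -0.0331 -0.0022 0.1976 F -0.3 -0.8 -0.5 y az 28.5 [-0.19  0.43  0.1   2.05 -0.06  0.67  0.45]
```

Call:
jog_arm:
  series:
    - [[0.002, 0, 0.016, 0, 0, 0, -1], [0, 0, 0.0165, 0, 0, 0, -1], [0, 0.004, 0, 0, 0, 0, -1], [0, 0.004, 0, 0, 0, 0, -1], [0, 0, 0, 0, 0, 0, -1]]

```text
time_s: 14.55
eef_pos: [0.5555, 0.016, 0.166]
eef_rot: [0.001, 0.511, 0.86, 0.0]
ft_force: [-0.9, -0.5, 0.5]
width: -0.002
grip_force: 0.0
```

Call:
jog_arm:
  series:
    - [[0, 0.003, 0, 0, 0, 0, -1], [0, 0, 0, 0, 0, 0, -1]]

```text
time_s: 14.75
eef_pos: [0.5577, 0.0174, 0.1659]
eef_rot: [0.0, 0.511, 0.86, 0.0]
ft_force: [-0.0, 0.2, -0.1]
width: 0.0
grip_force: 0.0
```

Call:
jog_arm:
  series:
    - [[0, 0.002, 0, 0, 0, 0, -1], [0, 0, 0, 0, 0, 0, -1]]

```text
time_s: 14.95
eef_pos: [0.5591, 0.0183, 0.1656]
eef_rot: [0.0, 0.511, 0.86, 0.0]
ft_force: [-0.2, 0.1, 0.3]
width: 0.002
grip_force: 0.0
```

Call:
jog_arm:
  series:
    - [[0, 0.002, 0, 0, 0, 0, -1], [0, 0, 0, 0, 0, 0, -1]]

```text
time_s: 15.15
eef_pos: [0.5608, 0.0192, 0.1654]
eef_rot: [0.0, 0.511, 0.86, 0.0]
ft_force: [0.2, -0.0, 0.4]
width: -0.0
grip_force: 0.0
```

```bash
python3 t.py
```

```text
15.15 rel pivot along x, y, z: -0.0144 0.0023 0.1654 F 0.1 -0.1 0.4 y az 28.5 [-0.2   0.49  0.09  2.04 -0.07  0.61  0.44]
```

Call:
jog_arm:
  series:
    - [[-0.001, 0.002, 0, 0, 0, 0, -1], [0, 0, 0, 0, 0, 0, -1]]

```text
time_s: 15.35
eef_pos: [0.5627, 0.0192, 0.1653]
eef_rot: [-0.0, 0.511, 0.86, -0.0]
ft_force: [-1.1, -0.4, 0.4]
width: 0.001
grip_force: 0.4
```

Call:
jog_arm:
  series:
    - [[-0.001, 0.002, 0, 0, 0, 0, -1], [0, 0, 0, 0, 0, 0, -1]]

```text
time_s: 15.55
eef_pos: [0.5651, 0.0192, 0.1653]
eef_rot: [-0.0, 0.511, 0.86, -0.0]
ft_force: [-0.9, -0.1, 0.2]
width: -0.0
grip_force: 0.4
```

Call:
jog_arm:
  series:
    - [[0, 0.002, 0, 0, 0, 0, -1], [0, 0, 0, 0, 0, 0, -1]]

```text
time_s: 15.75
eef_pos: [0.567, 0.0203, 0.1654]
eef_rot: [0.0, 0.511, 0.86, 0.0]
ft_force: [-1.4, 0.4, 0.2]
width: -0.004
grip_force: 0.4
```

```bash
python3 t.py
```

```text
15.75 rel pivot along x, y, z: -0.0084 0.0003 0.1654 F -1.0 1.0 0.2 y az 28.5 [-0.2   0.5   0.09  2.03 -0.07  0.62  0.44]
```

Call:
jog_arm:
  series:
    - [[0, 0.002, 0, 0, 0, 0, -1], [0, 0.001, 0, 0, 0, 0, -1], [0, 0, 0, 0, 0, 0, -1]]

```text
time_s: 16.05
eef_pos: [0.5697, 0.0217, 0.1654]
eef_rot: [0.0, 0.511, 0.86, 0.0]
ft_force: [-0.5, 0.3, -0.1]
width: -0.002
grip_force: 0.4
```

Call:
jog_arm:
  series:
    - [[0, 0.002, 0, 0, 0, 0, -1], [0, 0.001, 0, 0, 0, 0, -1], [0, 0, 0, 0, 0, 0, -1]]

```text
time_s: 16.35
eef_pos: [0.5723, 0.0231, 0.1654]
eef_rot: [0.0, 0.511, 0.86, 0.0]
ft_force: [-0.4, -1.1, -0.6]
width: -0.003
grip_force: 0.3
```

Call:
jog_arm:
  series:
    - [[0, 0.002, 0, 0, 0, 0, -1], [0, 0.001, 0, 0, 0, 0, -1], [0, 0, 0, 0, 0, 0, -1]]

```text
time_s: 16.65
eef_pos: [0.5749, 0.0246, 0.1654]
eef_rot: [0.0, 0.511, 0.86, 0.0]
ft_force: [-0.7, -0.3, -0.5]
width: 0.002
grip_force: 0.4
```

Call:
jog_arm:
  series:
    - [[0, 0.002, 0, 0, 0, 0, -1], [0, 0.001, 0, 0, 0, 0, -1], [0, 0, 0, 0, 0, 0, -1]]

```text
time_s: 16.95
eef_pos: [0.5777, 0.0261, 0.1655]
eef_rot: [0.0, 0.511, 0.86, 0.0]
ft_force: [-0.0, 0.5, -0.2]
width: 0.001
grip_force: 0.5
```

```bash
python3 t.py
```

```text
16.95 rel pivot along x, y, z: 0.0038 0.0003 0.1655 F 0.2 0.4 -0.2 y az 28.5 [-0.2   0.51  0.09  2.01 -0.07  0.63  0.43]
```

Call:
jog_arm:
  series:
    - [[0, 0.004, 0.001, 0, 0, 0, -1], [0, 0.005, 0.001, 0, 0, 0, -1], [0, 0.005, 0.001, 0, 0, 0, -1], [0, 0.005, 0.0015, 0, 0, 0, -1], [0, 0.005, 0.0015, 0, 0, 0, -1], [0, 0.0045, 0.002, 0, 0, 0, -1], [0, 0.0045, 0.002, 0, 0, 0, -1], [0, 0.0045, 0.0025, 0, 0, 0, -1], [0, 0.0045, 0.0025, 0, 0, 0, -1], [0, 0, 0, 0, 0, 0, -1]]

```text
time_s: 17.95
eef_pos: [0.6141, 0.0463, 0.1495]
eef_rot: [-0.001, 0.511, 0.86, -0.0]
ft_force: [0.0, -0.0, 0.5]
width: -0.001
grip_force: 0.0
```

```bash
python3 t.py; python3 - <<'E'
from h import *
d=imaging.get_image("side");cv2.imwrite("pics/s2.png",cv2.resize(d["img"][180:270,265:385],(720,540)))
E
```

```text
17.95 rel pivot along x, y, z: 0.0454 0.0009 0.1495 F -0.0 -0.0 0.5 y az 28.6 [-0.23  0.57  0.09  1.93 -0.08  0.64  0.41]
```

View pics/s2.png

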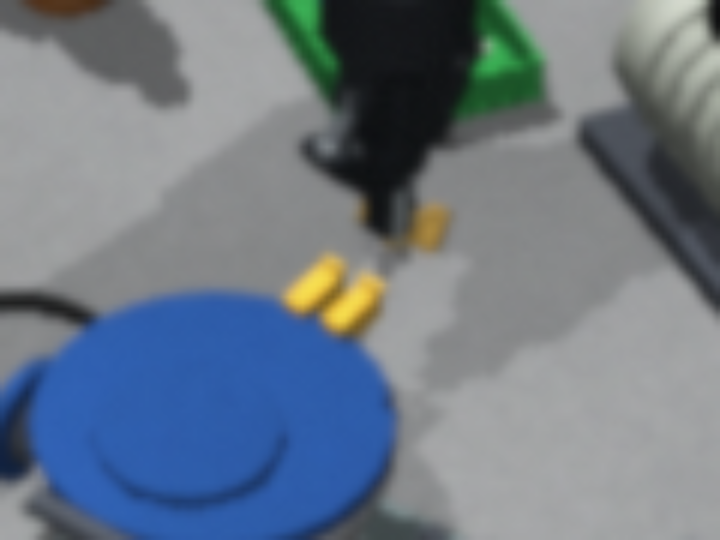

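The crop shows the bolt out of the slot: the lug at (335,295) is empty, and the nut wings at (430,228) are being pushed outward by the fingers. I'll go on along the arc.

Call:
jog_arm:
  series:
    - [[0, 0.004, 0.0025, 0, 0, 0, -1], [0, 0.004, 0.003, 0, 0, 0, -1], [0, 0.004, 0.003, 0, 0, 0, -1], [0, 0.004, 0.0035, 0, 0, 0, -1], [0, 0.0035, 0.0035, 0, 0, 0, -1], [0, 0.0035, 0.0035, 0, 0, 0, -1], [0, 0.003, 0.004, 0, 0, 0, -1], [0, 0.003, 0.004, 0, 0, 0, -1], [0, 0, 0, 0, 0, 0, -1]]

```text
time_s: 18.9
eef_pos: [0.6399, 0.0602, 0.1227]
eef_rot: [-0.0, 0.511, 0.86, -0.0]
ft_force: [-0.1, -0.3, 0.5]
width: -0.001
grip_force: 0.0
```

Call:
jog_arm:
  series:
    - [[0, 0.003, 0.004, 0, 0, 0, -1], [0, 0.0025, 0.004, 0, 0, 0, -1], [0, 0.0025, 0.0045, 0, 0, 0, -1], [0, 0.0025, 0.0045, 0, 0, 0, -1], [0, 0.002, 0.0045, 0, 0, 0, -1], [0, 0.002, 0.0045, 0, 0, 0, -1], [0, 0.001, 0.004, 0, 0, 0, -1], [0, 0.001, 0.004, 0, 0, 0, -1], [0, 0, 0, 0, 0, 0, -1]]

```text
time_s: 19.8
eef_pos: [0.6544, 0.0679, 0.0889]
eef_rot: [0.0, 0.511, 0.86, 0.0]
ft_force: [-0.9, -0.5, -0.3]
width: -0.003
grip_force: 0.0
```

```bash
python3 t.py
```

```text
19.8 rel pivot along x, y, z: 0.0912 0.0008 0.0889 F -1.0 -0.0 -0.3 y az 28.5 [-0.24  0.69  0.08  1.87 -0.09  0.59  0.39]
```

Now I retreat upwards and look.

Call:
jog_arm:
  series:
    - [[0, -0.003, -0.005, 0, 0, 0, -1], [0, 0, -0.03, 0, 0, 0, -1], [0, 0, -0.04, 0, 0, 0, -1], [0, 0, -0.04, 0, 0, 0, -1], [0, -0.04, -0.02, 0, 0, 0, -1], [0, -0.045, 0, 0, 0, 0, -1], [0, -0.045, 0, 0, 0, 0, -1], [0, -0.03, 0, 0, 0, 0, -1], [0, 0, 0, 0, 0, 0, -1]]

```text
time_s: 20.7
eef_pos: [0.5062, -0.0129, 0.225]
eef_rot: [-0.001, 0.513, 0.859, -0.001]
ft_force: [0.4, 0.1, -0.2]
width: 0.003
grip_force: 0.0
```

```bash
python3 t.py; python3 - <<'E'
from h import *
a=np.radians(28.3);e=np.array([np.cos(a),np.sin(a),0]);n=np.array([-e[1],e[0],0])
out=[]
for nm,s in (("side",np.s_[180:270,275:375]),("top",np.s_[160:250,260:360])):
    d=imaging.get_image(nm);out.append(cv2.resize(d["img"][s],(400,360)));W=world(d)-[.5745,.024,0]
    X,Y,Z=W@e,W@n,W[...,2]
    m=(X>.03)&(X<.14)&(abs(Y)<.03)&(Z>.03)&(Z<.16);print(nm,m.sum())
    for lo in np.arange(.03,.13,.02):
        k=m&(X>=lo)&(X<lo+.02)
        if k.sum(): print(lo.round(2),k.sum(),np.median(Z[k]).round(4),Z[k].max().round(4),np.median(Y[k]).round(3))
cv2.imwrite("pics/f.png",np.hstack(out))
E
```

```text
20.7 rel pivot along x, y, z: -0.0777 -0.0001 0.225 F 0.4 -0.1 -0.2 y az 28.3 [-0.17  0.35  0.11  2.1  -0.06  0.69  0.47]
side 153
0.03 10 0.0745 0.0818 -0.002
0.05 16 0.0776 0.0849 -0.001
0.07 34 0.0832 0.0924 -0.001
0.09 79 0.0848 0.0961 -0.003
0.11 14 0.0831 0.0903 0.006
top 221
0.05 10 0.0777 0.0809 0.001
0.07 46 0.0835 0.0898 0.001
0.09 152 0.0846 0.095 0.0
0.11 13 0.0839 0.0894 -0.001
```

View pics/f.png

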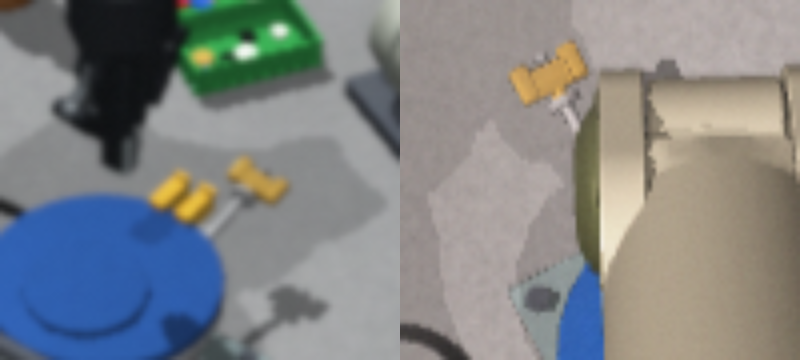

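The left panel shows the bolt lying nearly level, outside the empty lug at (185,197), with the nut at (258,180) still on it. Wing height of about 0.085 puts the bolt at about 1.4 rad. The robot is clear of everything, so I'm handing in.

```bash
python3 -c "
from plant import r; print(r.hand_in())"
```

```text
the job is handed in; nothing more can be done
None
```

I backed the wing nut off to about 4.65 mm above hard down, swung the eyebolt out of the slot with only about 1 N of push, and laid it nearly level (about 1.4 rad). I then let go, moved the arm clear and handed the job in; no verdict came back.

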